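# Hold a rapid test in the corner stop of the camera stand

### The job

The rapid test cassette with the green bands is ready for its picture: pick it up from the bench mat by its sample-well end, lay it flat and face up on the black stage of the camera stand with its result-window end towards the end fence, and press it into the corner so that it touches the end fence and the side fence firmly at the same time. Finish while still holding it pressed there for the picture, with the fingers at the sample-well end so that the result window stays uncovered. Leave the blue and orange tests and the two dropper bottles where they are.

Things in the scene. Friction and masses are not known exactly. Their poses are not given: they have to be found in the camera images.
- green_test: the rapid test cassette to photograph: flat white plastic bar 90 x 30 x 8 mm with two green bands across its top, loose, about 20 g. Origin: centre of its underside. x along its length towards the result-window end, y across its 30 mm width, z up out of its face. It lies face up on the bench mat
- green_test_center (a point): centre of the green cassette, half-way up (4 mm above its underside), same axes as the cassette. Its window end is 45 mm from here along +x, its well end 45 mm along -x
- green_test_well (a point): the round sample well of the green cassette, 24 mm from its centre towards -x, half-way up: the place to grip it, across the 30 mm width
- green_test_window (a point): middle of the rectangular result window (30 x 13 mm) of the green cassette, 18 mm from its centre towards +x, half-way up
- blue_test_center (a point): centre of a cassette of the same size with blue bands, on the mat, to be left alone
- orange_test_center (a point): centre of a cassette of the same size with orange bands, on the mat, to be left alone
- bench_mat: pale blue mat 200 x 300 x 3 mm, fixed, on which the three tests lie; origin at the centre of its underside, on the table (z = 0)
- camera_stand: fixed stand: grey base plate with a smooth black stage, surface 14 mm above the table. Origin on the table under the stage; x points away from the robot towards the end fence, z up. A column 0.30 m high stands 155 mm along +x, 125 mm along -y; its camera and lamp reach 85 mm from it towards the origin, 0.2 to 0.3 m up. All else on it is under 25 mm high
- stage_corner (a point): inner corner of the aluminium L-stop, on the black stage surface (14 mm above the table), same axes as the stand; 45 mm along +x and 20 mm along -y of the stand's origin. The end fence lies on its +x side, the side fence on its -y side; the seated cassette fills from here 90 mm towards -x and 30 mm towards +y
- end_fence: fixed smooth aluminium bar 14 mm wide (x), 75 mm long (y), 10 mm high; its face towards -x passes through the corner point, reaching 61 mm towards +y from it. Same axes as the stand, origin at the centre of its underside on the stage
- side_fence: fixed smooth aluminium bar 38 mm long (x), 14 mm wide (y), 10 mm high; its face towards +y passes through the corner point, reaching 38 mm towards -x from it, so it lies along only the window half of the seated cassette and leaves room for a finger beside the well end. Same axes as the stand, origin at the centre of its underside on the stage
- buffer_bottle: small white dropper bottle with white cap, 25 mm diameter, 62 mm high, standing loose; origin at the centre of its underside
- spare_bottle: the same dropper bottle with a blue cap, standing loose; origin at the centre of its underside
Not all that is in view belongs to the job. Leave any red look-alike of the green_test alone.

How it is judged:
By the outcome, as a careful person would: the job done as asked, in the order asked, and still so for the second after the job is handed in, while the arm keeps its last pose, push and grip.
It also fails if it takes over 42 s, if anything falls off the work surface, if the arm or the gripper's body presses on something with over 40 N, if the wrist force passes 120 N, or if a joint passes its speed limit or range.

### The arm

A 6-joint arm with a two-finger parallel gripper is mounted at the origin on the work surface. World frame = base frame: x ahead of the robot, y to its left, z up, the work surface at z = 0. Lengths are in m, angles in degrees, forces in N, time in s.
With the tool pointing down it reaches from about 0.425 to 0.95 m from the base axis. Payload 3.5 kg.
Tool frame: the origin (TCP) lies on the mounting face of the last link; the fingertips stand 173 mm ahead of it and the grasp point (between the pads) lies 155 mm ahead of it (robot.tcp_to_tips is the distance from the TCP to the fingertips, in m); z points along the fingers, y is the direction in which the jaws open and shut (so a half turn about z gives the same grasp; the last joint's range is limited). The gripper opens to 85 mm and grips with 20 to 120 N. Pads are 22 mm wide; open, the fingers measure 114 mm over their backs; the gripper's body (76 mm by 85 mm) begins 54 mm behind the grasp point. The pads swing forward as they close: fully open they stand 13 mm farther back than shut.
Start: joints at [63.656, 16.404, 90.338, -0, 73.258, -8.594], TCP at [0.206, 0.643, 0.405] pointing down, gripper open.
Joint ranges: [-158.93, 158.93], [-51.34, 127.21], [12.03, 142.37], [-87.48, 267.48], [13.55, 161.25], [-162.69, 162.69]. Speed limits (degrees/s): [159.86, 159.86, 180, 180, 180, 180].

### API

Orientations are given as a 3x3 rotation matrix whose columns are the frame's x, y, z axes.
In Python, from cell import robot gives the robot as it stands.
- The arm moves only by the tool carry_out, never from a script. Its argument "series" is a list of rows, each a list of 6 numbers: the shift along the tool's x, y, z in mm, then the turn, a rotation vector about the tool's x, y, z in rad. A call has 1 to 20 rows; each row is the pose to reach, as a shift and turn from the pose commanded when the call began, along the tool's axes at that moment; what a row does not reach only later rows make up. A row lasts 1/8 s, in which the tool goes at most 62.5 mm and 10.7 degrees, less where a joint would pass 70% of its speed; a pose out of reach is approached as far as the arm can. A call with a gripper value outside its range is refused whole. "jaw" is the gripper command: -1 is fully open, 1 is shut, values between are in proportion, set as the call begins (left out, the last holds). The fingers move at their own pace and stop on an object; "squeeze" is the grip in N (left out, the last holds). Time passes only in rows, so rows that repeat a pose let the fingers close. It gives the time, the measured TCP pose, the force and the opening at its end, in the units of the state.
- robot.get_obs(): the state, without advancing time (a new reading comes with each control period).
- robot.grab_frame(name): name is "side" or "top" or "wrist"; returns a dict with "image" (420x560x3 uint8, red, green, blue), "vertical_fov" (degrees; the focal length in pixels is half the picture's height over the tangent of half this angle, whatever the lens; pixels are square), "cx", "cy" (the principal point, pixels), "R" (3x3) and "t" (3): a world point X has camera coordinates R X + t; the wrist camera has in their place "T_tool_cam" (4x4, takes a point from camera to tool coordinates, whose origin is the TCP and whose axes are the flange's). Camera axes: x right, y down, z forward; pixel columns grow to the right and rows downward; lengths in m; the calibration is good to about 2 mm. A picture is of the moment at which its call begins: read the wrist's pose just before it. There is no depth.
- robot.job_done(): hands the job in, once; it reports no verdict.
The state is a dict: "clock": time; "q": joint angles; "qvel": joint speeds; "tau": joint torques, N m; "ee_pos": TCP position; "tool_rot": TCP orientation; "contact_force": force on the tool from outside, world axes, zero at the start; "moment": the same for the moment, N m; "finger_gap": opening from 0.0 (shut) to 1.0 (fully open).
Only numpy, scipy, OpenCV 4.12 (cv2) and the standard library are available. Lean on these libraries where they do the work, as an engineer would, in place of code of your own. Each camera call takes 0.05 s, during which the arm holds its last target. There are 200 camera calls.

## Working session

There is one attempt and no reset: what is moved stays moved. The work goes in short steps, Python scripts to look and compute and a tool call to move; the robot and the scene stay as the last step left them, time stands still between calls to the robot, and variables do not carry over. Pictures are saved under pics/ and viewed, about 8 in all and at most 12, crops included, and the job is handed in when it is done.

Besides the shell and the picture viewer there is one more tool, called after "Emit:" as name([rows], argument=value, ...), one row to a line, values as JSON. carry_out: Moves the arm, as the interface text tells. Its arguments: {"type":"object","properties":{"series":{"type":"array"},"jaw":{"type":"number"},"squeeze":{"type":"number"}},"required":["series"]}

```bash
mkdir -p pics; ls
cat > h.py <<'E'
import numpy as np, cv2
from cell import robot
def grab(n,save=None):
    o=robot.get_obs(); f=robot.grab_frame(n)
    if n=='wrist':
        T=np.eye(4);T[:3,:3]=o['tool_rot'];T[:3,3]=o['ee_pos'];W=np.linalg.inv(T@np.array(f['T_tool_cam']));f['R']=W[:3,:3];f['t']=W[:3,3]
    if save: cv2.imwrite('pics/'+save,f['image'][:,:,::-1])
    f['f']=210/np.tan(np.radians(f['vertical_fov']/2)); return f
def px2w(f,u,v,z):
    R=np.array(f['R']);t=np.array(f['t']);c=-R.T@t
    d=R.T@np.array([(u-f['cx'])/f['f'],(v-f['cy'])/f['f'],1]); return c+d*(z-c[2])/d[2]
def w2px(f,X):
    p=np.array(f['R'])@X+np.array(f['t']); return f['f']*p[0]/p[2]+f['cx'],f['f']*p[1]/p[2]+f['cy']
E
python3 - <<'E'
from h import *
a=grab('top','top.png');b=grab('side','side.png')
print({k:v for k,v in a.items() if k!='image'});print(robot.get_obs())
E
```

```text
pics
{'vertical_fov': 42.47310367317445, 'cx': 276.2316146729514, 'cy': 202.32760380250062, 'R': array([[-0.11682512, -0.99313552, -0.0058081 ],
       [-0.96755812,  0.1151316 , -0.22489108],
       [ 0.22401601, -0.02065326, -0.9743666 ]]), 't': array([0.17040877, 0.561788  , 1.08457026]), 'f': np.float64(540.389556042314)}
{'clock': 0.1, 'q': array([ 6.36575992e+01,  1.64513843e+01,  9.04138939e+01, -7.37176744e-04,
        7.32592920e+01, -8.59389759e+00]), 'qvel': array([-0.02338532, -0.08546593, -0.22954114, -0.03231834, -0.116802  ,
       -0.01938835]), 'tau': array([ 1.37407797e-04, -4.07291329e+01, -2.93702710e+01, -1.63016271e-04,
        3.41164872e-03,  7.39302209e-06]), 'ee_pos': array([0.20563517, 0.64268324, 0.40345492]), 'tool_rot': array([[-9.52404748e-01,  3.04834850e-01, -9.53708586e-04],
       [ 3.04836181e-01,  9.52402796e-01, -1.95385920e-03],
       [ 3.12710349e-04, -2.15158966e-03, -9.99997636e-01]]), 'contact_force': array([ 0.10645508, -0.19757702, -0.08751313]), 'moment': array([-0.00393262, -0.0045984 ,  0.03752486]), 'finger_gap': 1.0009722380011405}
```

View pics/top.png

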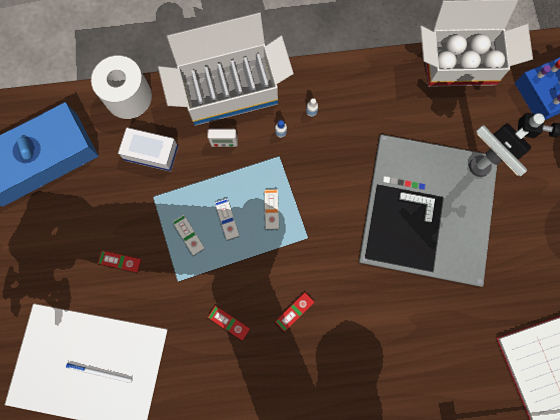

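View pics/side.png

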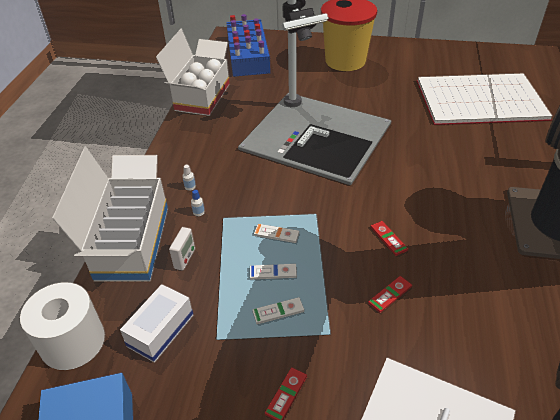

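Top view: the mat holds green (188,235), blue (228,218) and orange (271,208). The red look-alikes are at (120,261), (228,322) and (295,310). The cassette at (188,235) fits the description: white, green bands, lying on the mat. The L-stop corner is near (433,195). I'll confirm in an enlarged crop.

Run:
```python
from h import *
a=grab('top');i=a['image'][:,:,::-1]
c1=cv2.resize(i[205:265,155:225],None,fx=5.7,fy=5.7,interpolation=cv2.INTER_CUBIC)
c1=np.clip(c1.astype(float)*1.6,0,255).astype(np.uint8)
c2=cv2.resize(i[165:285,355:505],None,fx=2.6,fy=2.6,interpolation=cv2.INTER_CUBIC)
h=max(c1.shape[0],c2.shape[0]);m=np.zeros((h,c1.shape[1]+c2.shape[1],3),np.uint8)
m[:c1.shape[0],:c1.shape[1]]=c1;m[:c2.shape[0],c1.shape[1]:]=c2;print(m.shape,c1.shape)
cv2.imwrite('pics/c.png',m)
print('green c',px2w(a,188,235,.011),'corner',px2w(a,427,203,.024))
```

```text
(342, 789, 3) (342, 399, 3)
green c [0.53990207 0.30341008 0.011     ] corner [ 0.54654584 -0.22667249  0.024     ]
```

View pics/c.png

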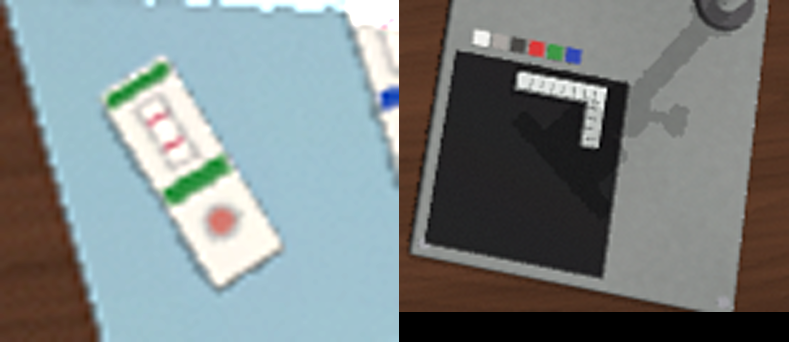

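The crop confirms it: green bands, window end up-left, well at the lower right, and no red body. The inner corner of the stop is at crop (586,98), i.e. full-frame pixel (427,203). Next I measure both poses.

```bash
cat >> h.py <<'E'
def delta(pos,heading):
    """mm shift and rotvec in tool axes to tool-down pose, tool x at heading deg"""
    from scipy.spatial.transform import Rotation as Ro
    o=robot.get_obs();R=np.array(o['tool_rot']);h=np.radians(heading)
    T=np.array([[np.cos(h),np.sin(h),0],[np.sin(h),-np.cos(h),0],[0,0,-1]])
    return np.round(R.T@(np.array(pos)-o['ee_pos'])*1000,1),np.round(Ro.from_matrix(R.T@T).as_rotvec(),4)
E
python3 - <<'E'
from h import *
a=grab('top')
P=[px2w(a,155+x/5.7,205+y/5.7,.011) for x,y in [(105,97),(165,62),(283,247),(220,289)]]
for p in P: print(p)
w=(P[0]+P[1])/2;e=(P[2]+P[3])/2;d=w-e
print('len',np.linalg.norm(d),'wid',np.linalg.norm(P[0]-P[1]),'phi',np.degrees(np.arctan2(d[1],d[0])),'c',(w+e)/2)
# stage edges (black) at z .014
S=[px2w(a,355+(x-399)/2.6,165+y/2.6,.014) for x,y in [(457,52),(628,83),(604,277),(425,244)]]
for p in S: print('stage',p)
for i,j in((3,0),(2,1)):
    v=S[j]-S[i];print(np.degrees(np.arctan2(v[1],v[0])))
f=grab('wrist');print(f['R'],f['t']);print(robot.grab_frame('wrist')['T_tool_cam'],f['vertical_fov'])
c=(w+e)/2
u=d/np.linalg.norm(d)
print(delta([*(c-.02*u)[:2],.40],np.degrees(np.arctan2(d[1],d[0]))+180))
E
```

```text
[0.57269582 0.33312876 0.011     ]
[0.58377189 0.30889493 0.011     ]
[0.50617277 0.26959192 0.011     ]
[0.49289458 0.29495118 0.011     ]
len 0.08771846483037071 wid 0.026645038098686777 phi 26.208794663072283 c [0.53888376 0.3016417  0.011     ]
stage [ 0.60231403 -0.1269469   0.014     ]
stage [ 0.55794254 -0.26763759  0.014     ]
stage [ 0.39738669 -0.21721763  0.014     ]
stage [ 0.4419075  -0.07424022  0.014     ]
-18.1895860216252
-17.434050356958984
[[ 0.30491979  0.95237659 -0.00166035]
 [ 0.91854408 -0.29362628  0.26468923]
 [ 0.2515963  -0.08223409 -0.96433234]] [-0.6740728  -0.03596962  0.37913162]
[[-7.32278799e-05 -9.64271273e-01 -2.64916793e-01  6.55551252e-02]
 [ 9.99999988e-01 -3.54226046e-05 -1.47483588e-04 -1.02989012e-04]
 [ 1.32830144e-04 -2.64916800e-01  9.64271264e-01  2.98214821e-02]
 [ 0.00000000e+00  0.00000000e+00  0.00000000e+00  1.00000000e+00]] 71.14643962952823
(array([-406.9, -237.2,    4.4]), array([-7.000e-04, -4.000e-04, -7.672e-01]))
```

Emit:
carry_out([
  [-50, -30, 0, 0, 0, -0.1],
  [-100, -59, 10, 0, 0, -0.2],
  [-151, -88, 30, 0, 0, -0.3],
  [-203, -118, 50, 0, 0, -0.4],
  [-254, -148, 70, 0, 0, -0.5],
  [-305, -178, 90, 0, 0, -0.6],
  [-356, -208, 104, 0, 0, -0.7],
  [-407, -237, 104, 0, 0, -0.767],
  [-407, -237, 104, 0, 0, -0.767],
  [-407, -237, 104, 0, 0, -0.767],
  [-407, -237, 104, 0, 0, -0.767],
], jaw=-1)

```text
clock: 1.68
ee_pos: [0.5202, 0.2941, 0.3007]
tool_rot: [[-0.897, -0.443, -0.0], [-0.443, 0.897, 0.0], [0.0, 0.0, -1.0]]
contact_force: [-0.5, -0.3, 0.3]
finger_gap: 0.996
```

Run:
```python
from h import *
o=robot.get_obs();print(o['clock'],o['ee_pos'],o['q'],o['tool_rot'])
f=grab('wrist');i=f['image'][:,:,::-1]
print(w2px(f,np.array([.539,.3016,.011])))
cv2.imwrite('pics/w1.png',cv2.resize(i,(800,600)))
```

```text
1.675 [0.52020863 0.2941183  0.30071679] [ 1.97611668e+01  1.28254405e+01  1.06181574e+02  1.30341353e-02
  6.10075118e+01 -9.65323152e+01] [[-8.96585643e-01 -4.42870288e-01 -3.05872003e-04]
 [-4.42870334e-01  8.96585666e-01  1.01545053e-04]
 [ 2.29269167e-04  2.26505473e-04 -9.99999948e-01]]
(np.float64(276.6019033293591), np.float64(227.56748965371517))
```

View pics/w1.png

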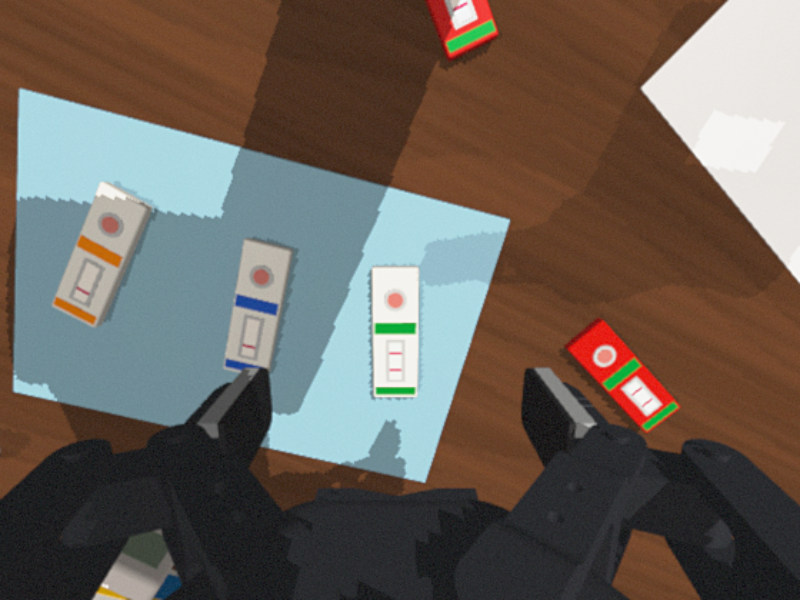

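Wrist view (800×600): the green cassette's top-face corners are (372,267), (418,267), (417,397) and (372,397). The well is at (395,300) and the window end points down. The blue cassette is about 80 mm to the left.

Run:
```python
from h import *
f=grab('wrist');i=f['image']
m=cv2.inRange(i,(225,215,195),(255,255,250));
print(np.unique(m[180:285,250:300].argmax(1)))
P=[px2w(f,x*.7,y*.7,.011) for x,y in [(372,397),(417,397),(418,267),(372,267)]]
w=(P[0]+P[1])/2;e=(P[2]+P[3])/2;d=w-e;phi=np.degrees(np.arctan2(d[1],d[0]));u=d/np.linalg.norm(d)
print('len',np.linalg.norm(d),'wid',np.linalg.norm(P[0]-P[1]),np.linalg.norm(P[2]-P[3]),'phi',phi,'c',(w+e)/2)
W=px2w(f,395*.7,300*.7,.011);print('well',W,'expected',(w+e)/2-.024*u)
g=(w+e)/2-.026*u
print('grasp',g,delta([g[0],g[1],.157+.005+.003],phi+180))
a=grab('top')
for x,y in [(586,98)]: print('corner', px2w(a,355+(x-399)/2.6,165+y/2.6,.014),px2w(a,355+(x-399)/2.6,165+y/2.6,.024))
```

```text
[ 0 11 12 41 42]
len 0.09017106576425442 wid 0.030811169538866447 0.02888039248741261 phi 26.046927801235245 c [0.54513824 0.30445376 0.011     ]
well [0.52385869 0.29414454 0.011     ] expected [0.52357581 0.29391519 0.011     ]
grasp [0.52177894 0.29303697 0.011     ] (array([ -0.9,  -1.7, 135.8]), array([ 0.0001, -0.    ,  0.0046]))
corner [ 0.54920468 -0.22967699  0.014     ] [ 0.54725019 -0.22662908  0.024     ]
```

Emit:
carry_out([
  [-1, -2, 40, 0, 0, 0.004],
  [-1, -2, 80, 0, 0, 0.004],
  [-1, -2, 105, 0, 0, 0.004],
  [-1, -2, 118, 0, 0, 0.004],
  [-1, -2, 126, 0, 0, 0.004],
  [-1, -2, 126, 0, 0, 0.004],
  [-1, -2, 126, 0, 0, 0.004],
], jaw=-0.2)

```text
clock: 2.7
ee_pos: [0.5234, 0.292, 0.1759]
tool_rot: [[-0.899, -0.438, 0.002], [-0.438, 0.899, 0.001], [-0.002, -0.0, -1.0]]
contact_force: [-0.1, 0.0, -0.7]
finger_gap: 0.599
```

Emit:
carry_out([
  [0, 0, 0, 0, 0, 0],
  [0, 0, 0, 0, 0, 0],
  [0, 0, 0, 0, 0, 0],
  [0, 0, 0, 0, 0, 0],
  [0, 0, 0, 0, 0, 0],
  [0, 0, 0, 0, 0, 0],
  [0, 0, 0, 0, 0, 0],
  [0, 0, 0, 0, 0, 0],
], jaw=1, squeeze=40)

```text
clock: 3.7
ee_pos: [0.5237, 0.292, 0.1763]
tool_rot: [[-0.899, -0.438, 0.002], [-0.438, 0.899, 0.001], [-0.003, -0.0, -1.0]]
contact_force: [-1.1, 0.3, 4.8]
finger_gap: 0.336
```

Emit:
carry_out([
  [0, 0, -10, 0, 0, 0],
  [0, 0, -30, 0, 0, 0],
  [0, 0, -60, 0, 0, 0],
  [0, 0, -60, 0, 0, 0],
])

```text
clock: 4.2
ee_pos: [0.5241, 0.2922, 0.2386]
tool_rot: [[-0.899, -0.438, 0.007], [-0.438, 0.899, 0.002], [-0.007, -0.001, -1.0]]
contact_force: [0.8, -0.2, 0.2]
finger_gap: 0.336
```

Run:
```python
from h import *
f=grab('wrist');i=f['image'][:,:,::-1]
o=robot.get_obs();print(o['clock'],o['ee_pos'],o['tool_rot'],o['finger_gap'],o['contact_force'])
cv2.imwrite('pics/w2.png',cv2.resize(i,(800,600)))
```

```text
4.25 [0.52337016 0.29189555 0.23664818] [[-8.99019228e-01 -4.37895415e-01  3.46883525e-03]
 [-4.37894000e-01  8.99025811e-01  1.19785694e-03]
 [-3.64310849e-03 -4.42085727e-04 -9.99993266e-01]] 0.3365248747136466 [-0.17276424 -0.36879182 -0.23257331]
```

View pics/w2.png

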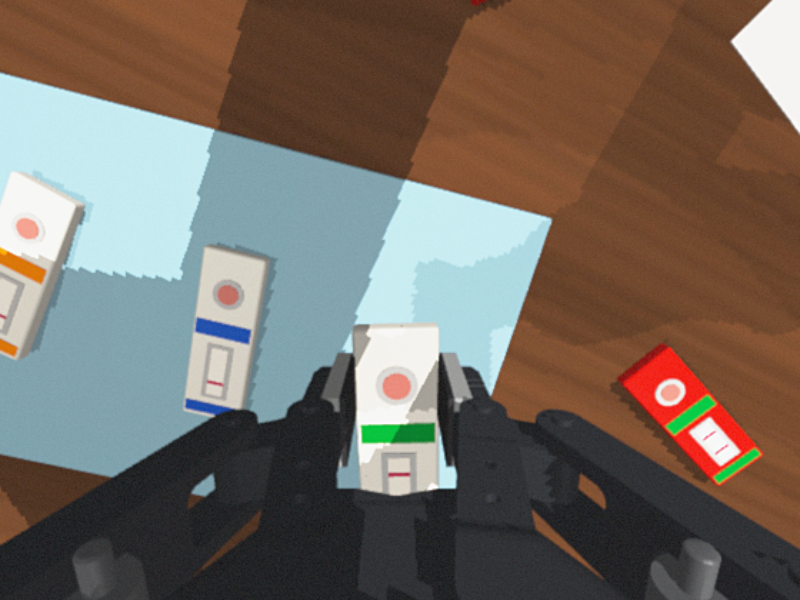

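Held squarely: the well is at (397,386), centred between the pads, and the window is further under the gripper. Next I go to the left of the stage, high up, and measure the L-stop with the wrist camera.

Run:
```python
from h import *
f=robot.grab_frame('wrist');T=np.array(f['T_tool_cam']);F=210/np.tan(np.radians(f['vertical_fov']/2))
def tp(u,v,z):
    d=T[:3,:3]@np.array([(u*.7-f['cx'])/F,(v*.7-f['cy'])/F,1]);return T[:3,3]+d*(z-T[2,3])/d[2]
for z in(.163,.165,.167):
  print(z,'wellend L,R',tp(355,325,z)[:2],tp(438,325,z)[:2],'well',tp(397,386,z)[:2],'band',tp(362,442,z)[:2],tp(435,442,z)[:2])
print(delta([.5395,-.141,.30],162.2))
```

```text
0.163 wellend L,R [ 0.02182307 -0.01471969] [0.02182739 0.01300447] well [-0.00051538 -0.00067732] band [-0.02275629 -0.013341  ] [-0.02274615  0.01309549]
0.165 wellend L,R [ 0.02116018 -0.01492687] [0.02116457 0.01321365] well [-0.00151374 -0.00067361] band [-0.02408866 -0.01352747] [-0.02407837  0.01330604]
0.167 wellend L,R [ 0.0204973  -0.01513404] [0.02050175 0.01342283] well [-0.0025121  -0.00066989] band [-0.02542103 -0.01371394] [-0.02541059  0.01351659]
(array([ 174.4, -396.3,  -64.9]), array([2.000e-04, 8.000e-04, 7.639e-01]))
```

Emit:
carry_out([
  [0, 0, -35, 0, 0, 0],
  [20, -44, -65, 0, 0, 0.08],
  [42, -95, -65, 0, 0, 0.18],
  [64, -146, -65, 0, 0, 0.28],
  [86, -197, -65, 0, 0, 0.38],
  [108, -248, -65, 0, 0, 0.48],
  [130, -299, -65, 0, 0, 0.58],
  [152, -348, -65, 0, 0, 0.68],
  [174, -396, -65, 0, 0, 0.764],
  [174, -396, -65, 0, 0, 0.764],
  [174, -396, -65, 0, 0, 0.764],
  [174, -396, -65, 0, 0, 0.764],
])

```text
clock: 5.8
ee_pos: [0.5396, -0.1391, 0.299]
tool_rot: [[-0.953, 0.304, -0.001], [0.304, 0.953, 0.001], [0.002, 0.0, -1.0]]
contact_force: [0.3, -0.2, -0.5]
finger_gap: 0.335
```

Run:
```python
from h import *
f=grab('wrist');i=f['image'][:,:,::-1]
o=robot.get_obs();print(o['clock'],o['ee_pos'],o['tool_rot'],o['finger_gap'],o['contact_force'])
u,v=w2px(f,np.array([.5483,-.228,.014]));print(u/.7,v/.7)
cv2.imwrite('pics/w3.png',cv2.resize(i,(800,600)))
np.savez('w3.npz',**{k:f[k] for k in('R','t','f','cx','cy','image')})
```

```text
5.85 [ 0.5397428  -0.13906879  0.29920403] [[-9.52748919e-01  3.03757263e-01 -1.01107023e-03]
 [ 3.03756768e-01  9.52749414e-01  6.16075245e-04]
 [ 1.15043390e-03  2.79845600e-04 -9.99999299e-01]] 0.33890493671532496 [-0.10088919 -1.06381178 -0.05741304]
269.89552499580867 349.35053199421395
```

View pics/w3.png

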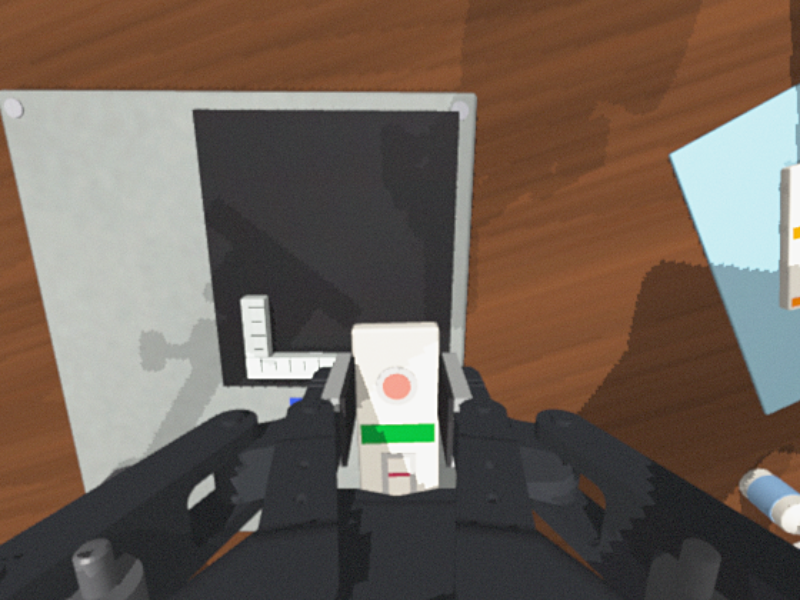

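Wrist view: the inner corner of the L-stop is at (271,353), against (270,349) predicted from the top camera. The stage's near edge runs from (195,111) to (460,111), level in the picture.

Run:
```python
from h import *
f=dict(np.load('w3.npz'))
c=px2w(f,270*.7,353*.7,.024);print('corner',c, px2w(f,272*.7,351*.7,.014))
A=px2w(f,195*.7,111*.7,.014);B=px2w(f,460*.7,111*.7,.014);D=px2w(f,224*.7,385*.7,.014)
v=B-A;print('yaw',np.degrees(np.arctan2(v[1],v[0]))-90,np.linalg.norm(v));v=D-A;print(np.degrees(np.arctan2(v[1],v[0])),np.linalg.norm(v))
E0=px2w(f,270*.7,353*.7,.024);E1=px2w(f,334*.7,353*.7,.024);v=E1-E0;print('fence yaw',np.degrees(np.arctan2(v[1],v[0]))-90)
yaw=-17.8;h=np.radians(yaw);ex=np.array([np.cos(h),np.sin(h)]);ey=np.array([-ex[1],ex[0]])
cc=np.mean([c[:2],[.5483,-.228]],0)
seat=cc-69*.001*ex+.015*ey;app=seat-.012*ex+.010*ey
print('seat',seat,'app',app)
print(delta([*app,.24],yaw+180),delta([*seat,.188],yaw+180))
```

```text
corner [ 0.54779986 -0.22460512  0.024     ] [ 0.54978246 -0.22713051  0.014     ]
yaw -17.698516560461854 0.1485729653427053
-18.35102511027366 0.16821172734945591
fence yaw -17.709027442457426
seat [ 0.48693843 -0.19092764] app [ 0.47856983 -0.177738  ]
(array([ 46.5, -55.4,  59.2]), array([ 0.0003, -0.0012,  0.002 ])) (array([ 34.4, -65.5, 111.2]), array([ 0.0003, -0.0012,  0.002 ]))
```

Emit:
carry_out([
  [20, -25, 20, 0, 0, 0.002],
  [46, -55, 50, 0, -0.001, 0.002],
  [46, -55, 80, 0, -0.001, 0.002],
  [46, -55, 98, 0, -0.001, 0.002],
  [46, -55, 105, 0, -0.001, 0.002],
  [46, -55, 109, 0, -0.001, 0.002],
  [46, -55, 109, 0, -0.001, 0.002],
  [46, -55, 109, 0, -0.001, 0.002],
])

```text
clock: 6.85
ee_pos: [0.4797, -0.1789, 0.1915]
tool_rot: [[-0.952, 0.307, 0.002], [0.307, 0.952, -0.001], [-0.003, -0.0, -1.0]]
contact_force: [-0.8, 0.3, -0.3]
finger_gap: 0.336
```

Emit:
carry_out([
  [0, 0, 1, 0, 0, 0],
  [0, 0, 1, 0, 0, 0],
  [0, 0, 2, 0, 0, 0],
  [0, 0, 2, 0, 0, 0],
  [0, 0, 2, 0, 0, 0],
])

```text
clock: 7.48
ee_pos: [0.4792, -0.1788, 0.1887]
tool_rot: [[-0.951, 0.308, 0.001], [0.308, 0.951, -0.0], [-0.001, -0.0, -1.0]]
contact_force: [0.1, 0.7, -0.2]
finger_gap: 0.335
```

Emit:
carry_out([
  [0, 0, 0.5, 0, 0, 0],
  [0, 0, 1, 0, 0, 0],
  [0, 0, 1, 0, 0, 0],
  [0, 0, 1, 0, 0, 0],
])

```text
clock: 7.98
ee_pos: [0.4792, -0.1788, 0.1877]
tool_rot: [[-0.951, 0.308, 0.001], [0.308, 0.951, -0.0], [-0.001, 0.0, -1.0]]
contact_force: [-0.1, -0.0, 0.5]
finger_gap: 0.334
```

Emit:
carry_out([
  [0, 0, 0.5, 0, 0, 0],
  [0, 0, 0.5, 0, 0, 0],
  [0, 0, 0.5, 0, 0, 0],
])

```text
clock: 8.35
ee_pos: [0.4793, -0.1788, 0.1873]
tool_rot: [[-0.951, 0.308, 0.001], [0.308, 0.951, -0.0], [-0.001, -0.0, -1.0]]
contact_force: [-0.1, -0.3, -1.0]
finger_gap: 0.335
```

Emit:
carry_out([
  [0, 0, 0.5, 0, 0, 0],
  [0, 0, 0.5, 0, 0, 0],
  [0, 0, 0.5, 0, 0, 0],
])

```text
clock: 8.72
ee_pos: [0.4793, -0.1788, 0.1872]
tool_rot: [[-0.952, 0.308, 0.001], [0.308, 0.952, -0.0], [-0.001, 0.0, -1.0]]
contact_force: [-1.9, 1.2, 5.3]
finger_gap: 0.333
```

Emit:
carry_out([
  [0, 0, 0.5, 0, 0, 0],
  [0, 0, 0.5, 0, 0, 0],
  [0, 0, 0.5, 0, 0, 0],
])

```text
clock: 9.1
ee_pos: [0.4794, -0.1789, 0.1872]
tool_rot: [[-0.952, 0.308, 0.0], [0.308, 0.952, -0.0], [-0.0, 0.0, -1.0]]
contact_force: [-4.2, 1.9, 9.2]
finger_gap: 0.336
```

Run:
```python
from h import *
o=robot.get_obs();print(o['clock'],o['ee_pos'],o['contact_force'],o['moment'],np.round(o['tool_rot'],4).tolist())
```

```text
9.1 [ 0.47943094 -0.17888485  0.18720026] [-4.21465781  1.93227692  9.19172247] [ 0.30919353  0.5659159  -0.01823754] [[-0.9515, 0.3075, 0.0003], [0.3075, 0.9515, -0.0001], [-0.0003, 0.0, -1.0]]
```

Emit:
carry_out([
  [0, 0, -0.6, 0, 0, 0],
  [-2, 0, -0.6, 0, 0, 0],
  [-4, 0, -0.6, 0, 0, 0],
  [-6, 0, -0.6, 0, 0, 0],
  [-8, 0, -0.6, 0, 0, 0],
  [-8, 0, -0.6, 0, 0, 0],
])

```text
clock: 9.85
ee_pos: [0.4871, -0.1814, 0.1872]
tool_rot: [[-0.952, 0.308, 0.001], [0.308, 0.952, -0.001], [-0.001, -0.0, -1.0]]
contact_force: [-0.3, 0.4, 5.2]
finger_gap: 0.332
```

Emit:
carry_out([
  [-1, 0, 0, 0, 0, 0],
  [-2, 0, 0, 0, 0, 0],
  [-2, 0, 0, 0, 0, 0],
  [-2, 0, 0, 0, 0, 0],
])

```text
clock: 10.35
ee_pos: [0.4888, -0.182, 0.1872]
tool_rot: [[-0.952, 0.308, 0.001], [0.308, 0.952, -0.0], [-0.001, -0.0, -1.0]]
contact_force: [-2.8, 0.2, 5.9]
finger_gap: 0.338
```

Emit:
carry_out([
  [-0.5, 0, 0, 0, 0, 0],
  [-1, 0, 0, 0, 0, 0],
  [-1, 0, 0, 0, 0, 0],
  [-1, 0, 0, 0, 0, 0],
])

```text
clock: 10.85
ee_pos: [0.4897, -0.1822, 0.1872]
tool_rot: [[-0.952, 0.308, 0.0], [0.308, 0.952, -0.0], [-0.0, -0.0, -1.0]]
contact_force: [-3.4, 1.2, 6.1]
finger_gap: 0.334
```

Emit:
carry_out([
  [-0.5, 0, 0, 0, 0, 0],
  [-1, 0, 0, 0, 0, 0],
  [-1, 0, 0, 0, 0, 0],
])

```text
clock: 11.22
ee_pos: [0.4903, -0.1824, 0.1872]
tool_rot: [[-0.952, 0.307, -0.002], [0.307, 0.952, 0.0], [0.002, -0.0, -1.0]]
contact_force: [-4.2, 1.1, 9.2]
finger_gap: 0.339
```

Emit:
carry_out([
  [-0.5, 0, 0, 0, 0, 0],
  [-1, 0, 0, 0, 0, 0],
  [-1, 0, 0, 0, 0, 0],
])

```text
clock: 11.6
ee_pos: [0.4908, -0.1826, 0.1872]
tool_rot: [[-0.952, 0.307, -0.004], [0.307, 0.952, 0.002], [0.005, 0.0, -1.0]]
contact_force: [-8.5, 1.6, 11.8]
finger_gap: 0.339
```

Emit:
carry_out([
  [0, -2, 0, 0, 0, 0],
  [0, -4, 0, 0, 0, 0],
  [0, -6, 0, 0, 0, 0],
  [0, -7, 0, 0, 0, 0],
  [0, -7, 0, 0, 0, 0],
])

```text
clock: 12.22
ee_pos: [0.4891, -0.188, 0.1872]
tool_rot: [[-0.951, 0.308, -0.003], [0.308, 0.951, 0.005], [0.004, 0.004, -1.0]]
contact_force: [-5.8, 7.5, 11.6]
finger_gap: 0.338
```

Emit:
carry_out([
  [0, -1, -0.3, 0, 0, 0],
  [0, -2, -0.3, 0, 0, 0],
  [0, -2, -0.3, 0, 0, 0],
])

```text
clock: 12.6
ee_pos: [0.4884, -0.19, 0.1872]
tool_rot: [[-0.951, 0.308, -0.003], [0.308, 0.951, 0.004], [0.004, 0.003, -1.0]]
contact_force: [-3.8, 8.4, 10.4]
finger_gap: 0.337
```

Emit:
carry_out([
  [0, -0.5, 0, 0, 0, 0],
  [0, -1, 0, 0, 0, 0],
  [0, -1, 0, 0, 0, 0],
])

```text
clock: 12.98
ee_pos: [0.4881, -0.1909, 0.1872]
tool_rot: [[-0.951, 0.308, -0.003], [0.308, 0.951, 0.005], [0.004, 0.003, -1.0]]
contact_force: [-4.5, 7.9, 11.0]
finger_gap: 0.337
```

Emit:
carry_out([
  [0, -0.5, 0, 0, 0, 0],
  [0, -1, 0, 0, 0, 0],
  [0, -1, 0, 0, 0, 0],
])

```text
clock: 13.35
ee_pos: [0.4878, -0.1918, 0.1872]
tool_rot: [[-0.951, 0.308, -0.003], [0.308, 0.951, 0.005], [0.004, 0.003, -1.0]]
contact_force: [-3.5, 8.2, 10.3]
finger_gap: 0.337
```

Run:
```python
from h import *
o=robot.get_obs();R=o['tool_rot'];print(o['clock'],o['ee_pos'],'F tool',R.T@o['contact_force'],R.T@o['moment'],np.round(R,4).tolist())
a=grab('top')['image'][165:265,370:470,::-1];s=grab('side')['image'][110:190,260:360,::-1]
m=np.hstack([cv2.resize(a,(400,400),interpolation=cv2.INTER_CUBIC),cv2.resize(s,(400,400),interpolation=cv2.INTER_CUBIC)])
cv2.imwrite('pics/c2.png',m)
```

```text
13.35 [ 0.4877818  -0.19183454  0.1872169 ] F tool [  5.86273044   6.75664806 -10.20516359] [-0.93014665  0.97752975 -0.14632642] [[-0.9515, 0.3077, -0.0029], [0.3077, 0.9515, 0.0046], [0.0041, 0.0035, -1.0]]
```

View pics/c2.png

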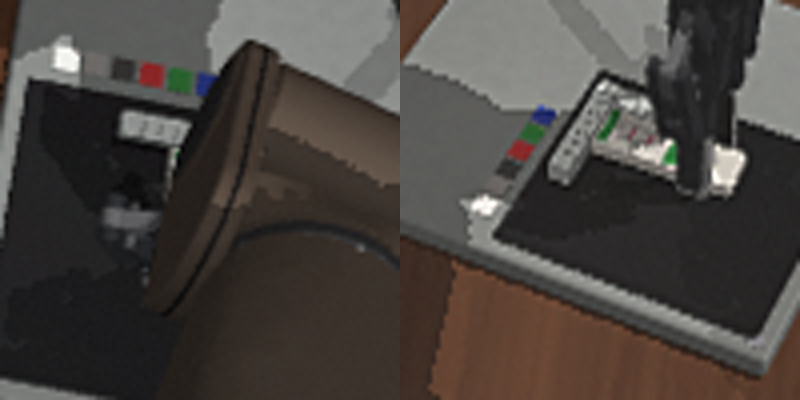

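Side view: the window-end green band is at the end fence and the fingers are at the well end. The side fence isn't reached yet, because the arm still follows the y command fully. I'll firm up the grip and continue.

Emit:
carry_out([
  [0, -0.5, 0, 0, 0, 0],
  [0, -1, 0, 0, 0, 0],
  [0, -1, 0, 0, 0, 0],
], squeeze=90)

```text
clock: 13.82
ee_pos: [0.4876, -0.1926, 0.1875]
tool_rot: [[-0.952, 0.308, -0.003], [0.308, 0.952, 0.005], [0.004, 0.004, -1.0]]
contact_force: [-4.4, 9.4, 11.9]
finger_gap: 0.317
```

Emit:
carry_out([
  [0, -0.5, 0, 0, 0, 0],
  [0, -1, 0, 0, 0, 0],
  [0, -1, 0, 0, 0, 0],
])

```text
clock: 14.2
ee_pos: [0.4875, -0.1929, 0.1875]
tool_rot: [[-0.951, 0.308, -0.003], [0.308, 0.951, 0.007], [0.004, 0.006, -1.0]]
contact_force: [-3.1, 12.3, 12.7]
finger_gap: 0.319
```

Run:
```python
from h import *
o=robot.get_obs();R=o['tool_rot'];print(o['clock'],o['ee_pos'],'F tool',R.T@o['contact_force'],R.T@o['moment'],np.round(R,4).tolist())
```

```text
14.2 [ 0.48746582 -0.19293715  0.18750073] F tool [  6.82513137  10.86280256 -12.6342328 ] [-1.64549125  1.00219095 -0.20631995] [[-0.9514, 0.3078, -0.0025], [0.3078, 0.9514, 0.0068], [0.0045, 0.0057, -1.0]]
```

Emit:
carry_out([
  [-0.5, -0.5, -0.6, 0, 0, 0],
  [-1, -1, -0.6, 0, 0, 0],
  [-1, -1, -0.6, 0, 0, 0],
  [-1, -1, -0.6, 0, 0, 0],
])

```text
clock: 14.7
ee_pos: [0.4877, -0.1935, 0.1875]
tool_rot: [[-0.951, 0.308, -0.004], [0.308, 0.951, 0.009], [0.007, 0.007, -1.0]]
contact_force: [-3.9, 14.4, 12.5]
finger_gap: 0.316
```

Emit:
carry_out([
  [-0.5, -0.5, 0, 0, 0, 0],
  [-1, -1, 0, 0, 0, 0],
  [-1, -1, 0, 0, 0, 0],
  [-1, -1, 0, 0, 0, 0],
])

```text
clock: 15.2
ee_pos: [0.4881, -0.194, 0.1875]
tool_rot: [[-0.951, 0.308, -0.007], [0.308, 0.951, 0.012], [0.01, 0.009, -1.0]]
contact_force: [-4.7, 18.5, 15.5]
finger_gap: 0.319
```

Run:
```python
from h import *
o=robot.get_obs();R=o['tool_rot'];print(o['clock'],o['ee_pos'],'F tool',R.T@o['contact_force'],R.T@o['moment'],np.round(R,4).tolist())
f=grab('wrist')['image'][:,:,::-1]
s=grab('side')['image'][120:180,280:350,::-1]
m=np.hstack([cv2.resize(f[150:390,150:410],(433,400)),cv2.resize(s,(367,400),interpolation=cv2.INTER_CUBIC)])
cv2.imwrite('pics/c3.png',m)
```

```text
15.2 [ 0.48808879 -0.19397738  0.18751981] F tool [ 10.28438707  16.35049247 -15.26371604] [-2.51987963  1.62065046 -0.25258136] [[-0.9514, 0.3078, -0.0065], [0.3077, 0.9514, 0.0118], [0.0099, 0.0092, -0.9999]]
```

View pics/c3.png

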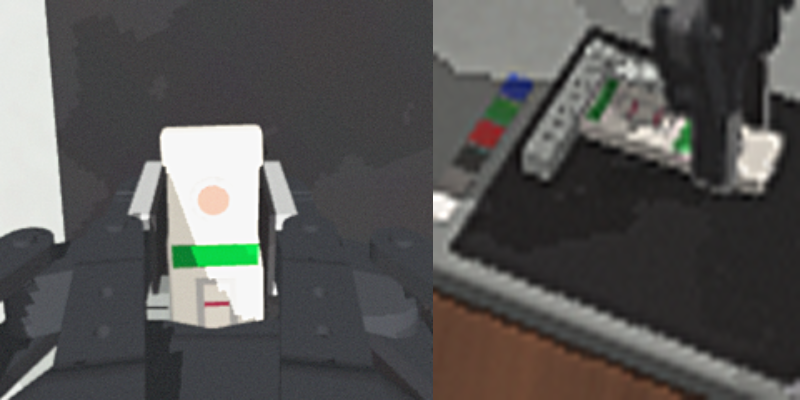

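Wrist crop: the cassette is centred in the pads, with a slice of the side fence visible beside it at (155,305). The tool has tilted about 0.7° under the push. I'll measure the cassette's yaw in the grip from its band and end edge, compare it with the hover picture, then correct the lean.

```bash
cat >> h.py <<'E'
def heldyaw(img):
    """angle (deg, about tool z) of band edges / well-end edge of the held cassette relative to tool y"""
    f=robot_cal();T=f['T'];F=f['F'];out=[]
    i=img.astype(int);g=((i[...,1]-i[...,0]>50)&(i[...,1]-i[...,2]>30)).astype(np.uint8)
    g[:215]=0; g[:, :225]=0; g[:,330:]=0
    w=(i.min(2)>150)
    def ang(us,vs):
        for _ in range(3):
            p=np.polyfit(us,vs,1);r=vs-np.polyval(p,us);k=abs(r)<1.0;us,vs=us[k],vs[k]
        def tp(u):
            d=T[:3,:3]@np.array([(u-f['cx'])/F,(np.polyval(p,u)-f['cy'])/F,1]);return T[:3,3]+d*(.165-T[2,3])/d[2]
        v=tp(us.max())-tp(us.min());return round(np.degrees(np.arctan2(-v[0],v[1])),2),len(us),round(float(np.std(vs-np.polyval(p,us))),2)
    us=np.array([u for u in range(240,320) if g[270:340,u].sum()>=5]);gc=i[...,1]-i[...,0]
    vs=np.array([np.average(np.arange(270,340),weights=np.clip(gc[270:340,u],0,None)*g[270:340,u]+1e-9) for u in us])
    out.append(ang(us,vs))
    us=np.arange(256,301);L=i.sum(2)
    vs=[]
    for u in us:
        c=L[205:250,u];k=np.argmax(np.diff(c));h=(c[:k].mean()+c[k+3:k+8].mean())/2 if k>2 else 0
        j=np.argmax(c>h);vs.append(205+j-1+(h-c[j-1])/(c[j]-c[j-1]+1e-9))
    out.append(ang(us,np.array(vs)));return out
def robot_cal():
    f=robot.grab_frame('wrist');return dict(T=np.array(f['T_tool_cam']),F=210/np.tan(np.radians(f['vertical_fov']/2)),cx=f['cx'],cy=f['cy'],image=f['image'])
E
python3 - <<'E'
from h import *
print('hover',heldyaw(np.load('w3.npz')['image']),'now',heldyaw(robot_cal()['image']))
E
```

```text
hover [(np.float64(-0.85), 51, 0.27), (np.float64(-1.56), 45, 0.1)] now [(np.float64(-1.88), 51, 0.26), (np.float64(-1.93), 45, 0.07)]
```

Emit:
carry_out([
  [0.4, 0.7, 0, 0.004, -0.005, 0.007],
  [0.8, 1.5, 0, 0.009, -0.01, 0.015],
  [0.8, 1.5, 0, 0.009, -0.01, 0.015],
  [0.8, 1.5, 0, 0.009, -0.01, 0.015],
])

```text
clock: 15.95
ee_pos: [0.4875, -0.192, 0.1874]
tool_rot: [[-0.947, 0.32, -0.002], [0.32, 0.947, 0.001], [0.002, 0.0, -1.0]]
contact_force: [-7.1, 18.6, 16.9]
finger_gap: 0.318
```

```bash
cat > st.py <<'E'
from h import *
print(heldyaw(robot_cal()['image']))
o=robot.get_obs();R=o['tool_rot'];print(o['clock'],o['ee_pos'],'F',np.round(R.T@o['contact_force'],1),'M',np.round(R.T@o['moment'],2),'z',np.round(R[:,2],4),'yaw',np.degrees(np.arctan2(R[1,0],R[0,0]))-180)
E
python3 st.py
```

```text
[(np.float64(-1.83), 51, 0.3), (np.float64(-2.18), 45, 0.07)]
16.05 [ 0.48747448 -0.19201843  0.18745565] F [ 12.4  16.  -17.6] M [-2.79  1.99 -0.69] z [-2.2e-03  9.0e-04 -1.0e+00] yaw -18.662344791846834
```

Emit:
carry_out([
  [0, 0.2, 0, 0, 0, 0.006],
  [0, 0.4, 0, 0, 0, 0.012],
  [0, 0.4, 0, 0, 0, 0.012],
  [0, 0.4, 0, 0, 0, 0.012],
])

```text
clock: 16.55
ee_pos: [0.4877, -0.1917, 0.1874]
tool_rot: [[-0.944, 0.331, -0.002], [0.331, 0.944, 0.001], [0.002, -0.0, -1.0]]
contact_force: [-6.1, 18.9, 17.1]
finger_gap: 0.318
```

```bash
python3 st.py
```

```text
[(np.float64(-2.18), 51, 0.22), (np.float64(-2.25), 45, 0.08)]
16.65 [ 0.48765365 -0.19168893  0.18745898] F [ 12.1  16.1 -17.5] M [-2.76  1.93 -0.82] z [-2.e-03  6.e-04 -1.e+00] yaw -19.31692819866808
```

Emit:
carry_out([
  [0, 0, -0.3, 0, 0, 0.006],
  [0, 0, -0.3, 0, 0, 0.012],
  [0, 0, -0.3, 0, 0, 0.012],
  [0, 0, -0.3, 0, 0, 0.012],
])

```text
clock: 17.15
ee_pos: [0.4877, -0.1914, 0.1875]
tool_rot: [[-0.94, 0.342, -0.001], [0.342, 0.94, 0.001], [0.002, 0.0, -1.0]]
contact_force: [-4.4, 19.4, 15.0]
finger_gap: 0.314
```

```bash
python3 st.py
```

```text
[(np.float64(-2.21), 51, 0.24), (np.float64(-2.35), 45, 0.08)]
17.25 [ 0.48772654 -0.19141966  0.18745931] F [ 10.7  16.8 -15.6] M [-2.91  1.81 -0.91] z [-1.4e-03  9.0e-04 -1.0e+00] yaw -19.986217537362165
```

Mz is rising with the turn, so the side-fence contact is moving from its near edge (31 mm lever) towards the middle (50 mm). I'll check the yaw against the stage's edges in the same picture.

Run:
```python
from h import *
f=grab('wrist');i=f['image'].astype(int);L=i.sum(2)
us,vs=[],[]
for v in range(150,280,2):   # stage left edge: bright -> dark
    c=L[v,120:230];k=np.argmin(c[4:]-c[:-4]); us.append(120+k+2);vs.append(v)
us=np.array(us,float);vs=np.array(vs,float)
for _ in range(4):
    p=np.polyfit(vs,us,1);r=us-np.polyval(p,vs);k=abs(r)<max(1,1.5*r.std());us,vs=us[k],vs[k]
A=px2w(f,np.polyval(p,vs.min()),vs.min(),.014);B=px2w(f,np.polyval(p,vs.max()),vs.max(),.014)
d=B-A;print('stage edge yaw',np.degrees(np.arctan2(d[1],d[0])),len(us),r.std(),vs.min(),vs.max(),np.polyval(p,[vs.min(),vs.max()]))
o=i.astype(np.uint8)[:,:,::-1].copy()
crop=o[90:350,110:370];cv2.imwrite('pics/c4.png',cv2.resize(crop,(598,598),interpolation=cv2.INTER_CUBIC))
```

```text
stage edge yaw -17.987475808786236 63 0.36431322872483535 150.0 278.0 [170.17180372 186.60252422]
```

View pics/c4.png

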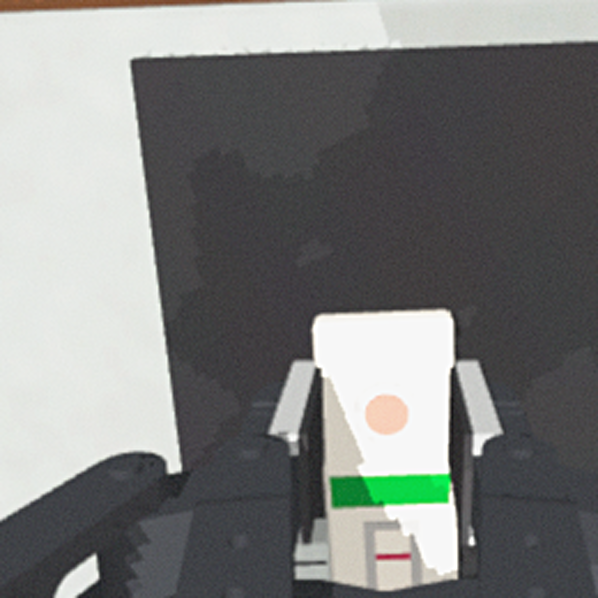

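The crop shows the cassette's end edge, (315,316) to (452,311), sloping −2.1°. The stage's near edge, (133,60) to (598,43), also slopes −2.1°, so they're parallel. I'll make one last small push into both fences and check that it's stable.

Emit:
carry_out([
  [-0.5, 0, 0, 0, -0.001, 0.003],
  [-1.2, -0.3, -0.2, 0, -0.002, 0.005],
  [-1.2, -0.3, -0.2, 0, -0.002, 0.005],
  [-1.2, -0.3, -0.2, 0, -0.002, 0.005],
  [-1.2, -0.3, -0.2, 0, -0.002, 0.005],
])

```text
clock: 17.92
ee_pos: [0.4881, -0.1916, 0.1875]
tool_rot: [[-0.938, 0.345, -0.003], [0.345, 0.938, 0.002], [0.004, 0.001, -1.0]]
contact_force: [-7.5, 22.0, 19.2]
finger_gap: 0.317
```

```bash
python3 st.py
python3 - <<'E'
from h import *
s=grab('side')['image'][115:185,280:360,::-1];cv2.imwrite('pics/c5.png',cv2.resize(s,(640,560),interpolation=cv2.INTER_CUBIC))
E
```

```text
[(np.float64(-2.53), 50, 0.24), (np.float64(-2.56), 45, 0.08)]
18.025 [ 0.48811955 -0.19160605  0.18746049] F [ 14.5  15.8 -18. ] M [-3.01  2.37 -1.06] z [-0.0033  0.0022 -1.    ] yaw -20.205351740480182
```

View pics/c5.png

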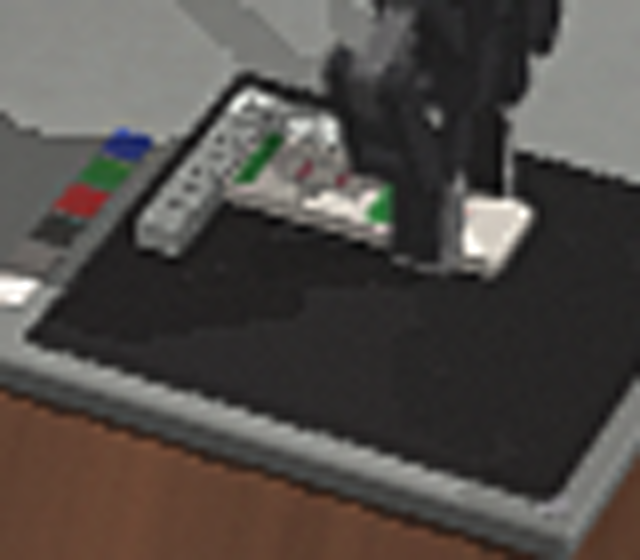

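```bash
python3 -c "
from cell import robot
print(robot.job_done()); o=robot.get_obs(); print(o['clock'],o['ee_pos'],o['contact_force'],o['finger_gap'])"
```

```text
the job is handed in; nothing more can be done
None
the job is handed in; nothing more can be done
```

I gripped the green-banded cassette across its well end, laid it face up on the black stage and pushed it into the corner. I handed in at about 18 s, still holding it pressed with a 90 N grip.

**Last checks that agreed:**
- **Contact:** the push read about 14 N towards the end fence, 16 N towards the side fence and 18 N downwards. These readings include some sliding friction on the stage.
- **Position:** the grip point was about 68 mm and 15 mm from the measured corner, against 69 and 15 expected.
- **Alignment:** the cassette turned about 2° in the grip during the push, so I turned the tool to bring it back. It ended within about 0.3° of the stage edges and stopped following the tool's last turn, as it would when flush against the fence.
- **View:** the side camera showed the window end at the end fence and the window clear of the fingers.

**Less certain:**
- The cameras' fence-direction estimates differed by about ±0.4°.
- The tool kept a lean of about 0.2° under load.
- The side-fence contact was hidden from every camera, so I judged it from force, moment and position only.
- I never moved to the other tests or the bottles, but I took no final picture of them.
- The hand-in gave no verdict, and I could not take a reading after it.

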